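# Run the stone sample into the catch pan, holding the spring gate at its mark

### The arm

A 6-joint arm with a two-finger parallel gripper is mounted at the origin on the work surface. World frame = base frame: x ahead of the robot, y to its left, z up, the work surface at z = 0. Lengths are in m, angles in rad, forces in N, time in s.
With the tool pointing down it reaches from about 0.25 to 0.775 m from the base axis. Payload 4 kg.
Tool frame: the origin (TCP) lies midway between the tips of the shut fingers; the grasp point (between the pads) lies 19 mm behind it; z points along the fingers, y is the line along which they close (so a half turn about z gives the same grasp; the last joint's range is limited). The gripper opens to 94 mm and grips with 3 to 60 N. Pads are 16 mm wide; open, the fingers measure 119 mm over their backs; the gripper's body (75 mm by 177 mm) begins 78 mm behind the grasp point.
Start: joints at [-1.386, 0.087, 1.371, -0, 1.684, -0.103], TCP at [0.156, -0.527, 0.206] pointing down, gripper open.
Joint ranges: [-3.1, 3.1], [-0.76, 2.03], [0.27, 2.55], [-1.08, 4.22], [0.17, 2.65], [-2.57, 2.57]. Speed limits (rad/s): [2.79, 2.79, 3.14, 3.14, 3.14, 3.14].

### API

Orientations are given as [roll, pitch, yaw] about the fixed x, y, z axes, in that order (R = Rz(yaw) Ry(pitch) Rx(roll)).
In Python, from bench import robot gives the robot as it stands.
- The arm moves only by the tool servo_tool, never from a script. Its argument "moves" is a list of rows, each a list of 5 numbers: the shift along the tool's x, y, z in units of 25 mm (1.0 is 25 mm), then the turn about the tool's z in units of 6 degrees (1.0 is 6 degrees), then the closure, from 0 (fully open) to 1 (shut). In form: [[dx, dy, dz, yaw, gripper], ...]. A call has 1 to 10 rows; each row is the pose to reach, as a shift and turn from the pose commanded when the call began, along the tool's axes at that moment; what a row does not reach only later rows make up. A row lasts 1/12 s, in which the tool goes at most 41.7 mm and 7.16 degrees, less where a joint would pass 70% of its speed; a pose out of reach is approached as far as the arm can. A call with a gripper value outside its range is refused whole. The fingers move at their own pace and stop on an object; the grip force is fixed at half the most. Time passes only in rows, so rows that repeat a pose let the fingers close. It gives the time, the measured TCP pose, the force, the opening and the grip force at its end, in the units of the state.
- robot.get_obs(): the state, without advancing time (a new reading comes with each control period).
- robot.snapshot(name): name is "scene" or "side" or "wrist"; returns a dict with "image" (480x640x3 uint8, blue, green, red), "fx", "fy", "cx", "cy" (pixels), "eye" and "orientation" of the camera in the world; the wrist camera has in their place "T_tool_cam" (4x4, takes a point from camera to tool coordinates, whose origin is the TCP and whose axes are the flange's). Camera axes: x right, y down, z forward; pixel columns grow to the right and rows downward; lengths in m; the calibration is good to about 2 mm. A picture is of the moment at which its call begins: read the wrist's pose just before it. There is no depth.
- robot.close_job(): hands the job in; it is judged then, once.
The state is a dict: "time": time; "joint_positions": joint angles; "qvel": joint speeds; "joint_torque": joint torques, N m; "tool_pos": TCP position; "ee_rot": TCP orientation; "wrist_force": force on the tool from outside, world axes, zero at the start; "wrist_torque": the same for the moment, N m; "width": finger opening in m; "finger_force": force on a finger pad.
Only numpy, scipy, OpenCV 4.12 (cv2) and the standard library are available. Lean on these libraries where they do the work, as an engineer would, in place of code of your own. Each camera call takes 0.05 s, during which the arm holds its last target. There are 200 camera calls.

### The job

Stand the handled catch pan flat on the bench under the lip of the feed chute so that it will catch all the stones, and let go of it. Then draw up the chute's spring-return gate (it has a D-handle) until its pointer is level with the brass rider on the scale, and keep it there while the stones run into the pan; finish while still holding the gate at that mark, so that I can brush the chute out. Leave the rider as it is set and do not disturb the other things on the bench.

Things in the scene. Friction and masses are not known exactly. Their poses are not given: they have to be found in the camera images.
- chute: Feed chute bolted to the bench: sheet-steel trough 64 wide inside, walls 50 high, floor sloping at 40 degrees; its flared upper end, 190 mm uphill of the lip, is 112 wide and 310 high. Its frame: +x horizontal and uphill, y across, z up; origin on the bench straight below the lip. Its base plate and legs begin 60 mm uphill (+x) of the lip; below the lip the bench is free.
- lip (a point): Centre of the lower end (lip) of the chute's floor, 90 mm above the bench; axes as the chute. The stones run towards -x and leave over this lip; they drop within about 80 mm beyond it (-x) and 35 mm either side of the centreline.
- pan: Loose rectangular catch pan of thin aluminium, 180 long (x) x 120 wide (y) x 58 high, walls and floor 3 mm, 0.2 to 0.35 kg, open on top, with a straight black stub handle on the middle of its -x end. Origin: centre of its underside, z up.
- pan_grip (a point): Centre of the grasp on the pan's stub handle, 122 mm from the pan's origin towards its -x and 41 mm above its underside. The handle is a bar 98 long (along pan x, from 92 to 190 mm from the origin) x 16 wide (y) x 22 high.
- gate (a joint): Opening of the sliding gate, m: 0 shut, grows as it is drawn up square to the chute's floor, end stop 0.085. A steel plate across the chute 50 mm uphill of the lip, with a D-handle on top. Enclosed springs and its weight pull it back: about 5 N to start, about 0.9 N more for each 10 mm; it falls shut when let go.
- gate_bar (a point): Middle of the gate's black D-handle bar: 14 mm diameter, 62 long between two 10 mm posts, along its own y (level, across the chute); 218 mm above the bench and 42 mm beyond the lip when shut. Axes are the gate's: z is the way to draw it (40 degrees off vertical, away from the hopper, over the lip), x uphill. Free space 50 mm below the bar.
- gate_pointer (a point): Tip of the small pointer on the gate's crosshead, beside the graduated plate, 66 mm to the -y side of the gate's middle (axes as gate_bar). Moves with the gate.
- rider_mark (a point): Index tip of the brass rider (26 x 9 x 9 mm, thumbscrew) clamped on the graduated plate: the mark. Axes as gate_bar. The gate is at the mark when gate_pointer and rider_mark are level along this z axis (they are then at the same point).
- rider (a joint): Position of the rider on the graduated plate, m: the value that joint gate must have for the pointer to be level with the rider. It is held by friction only and is not to be shifted.
- stone0: Piece of crushed stone, blocky, 20 to 29 mm each way, 25 to 32 g, origin at its middle; at the start it lies in the chute behind the gate.
- stone1: Piece of crushed stone, blocky, 20 to 29 mm each way, 25 to 32 g, origin at its middle; at the start it lies in the chute behind the gate.
- stone2: Piece of crushed stone, blocky, 20 to 29 mm each way, 25 to 32 g, origin at its middle; at the start it lies in the chute behind the gate.
- stone3: Piece of crushed stone, blocky, 20 to 29 mm each way, 25 to 32 g, origin at its middle; at the start it lies in the chute behind the gate.
- stone4: Piece of crushed stone, blocky, 20 to 29 mm each way, 25 to 32 g, origin at its middle; at the start it lies in the chute behind the gate.
- transducer_a: black cylinder 50 dia x 42 with a short metal stub on top (mm): bystander, leave it where it is. Origin: centre of its underside.
- transducer_b: twin of transducer_a (mm): bystander, leave it where it is. Origin: centre of its underside.
- cube: 100 mm concrete cube (mm): bystander, leave it where it is. Origin: centre of its underside.
- gel: white bottle 48 dia x 130 (mm): bystander, leave it where it is. Origin: centre of its underside.
- calbar: grey cylinder 50 dia x 100 with bright end bands (mm): bystander, leave it where it is. Origin: centre of its underside.
- brush: wooden hand brush 260 long x 34, lying down (mm): bystander, leave it where it is. Origin: centre of its underside.
- tin: lidded aluminium tin 73 dia x 46 (mm): bystander, leave it where it is. Origin: centre of its underside.
Not all that is in view belongs to the job. Leave any pink look-alike of the stone3 alone.

How it is judged:
By the outcome, as a careful person would: the job done as asked, in the order asked, and still so for the second after the job is handed in, while the arm keeps its last pose, push and grip.
It also fails if it takes over 56 s, if anything falls off the work surface, if the arm or the gripper's body presses on something with over 40 N, if the wrist force passes 120 N, or if a joint passes its speed limit or range.

## Working session

There is one attempt and no reset: what is moved stays moved. The work goes in short steps, Python scripts to look and compute and a tool call to move; the robot and the scene stay as the last step left them, time stands still between calls to the robot, and variables do not carry over. Pictures are saved under pics/ and viewed, at most 10 in all, crops included, and the job is handed in when it is done.

Besides the shell and the picture viewer there is one more tool, called after ">>>" by a JSON object that holds its "name" and its "arguments". servo_tool: Moves the arm, as the interface text tells. Its arguments: {"type":"object","properties":{"moves":{"type":"array"}},"required":["moves"]}

```bash
ls; mkdir -p pics; python3 - <<'E'
from bench import robot
import cv2,pickle,numpy as np
o=robot.get_obs();print({k:np.round(v,3) for k,v in o.items()})
d={}
for n in("scene","side","wrist"):
    s=robot.snapshot(n);d[n]=s;cv2.imwrite(f"pics/{n}0.png",s["image"]);print(n,{k:np.round(v,3).tolist() for k,v in s.items() if k!="image"})
pickle.dump((o,d),open("s0.pkl","wb"))
E
```

```text
pics
{'time': np.float64(0.0), 'joint_positions': array([-1.386,  0.088,  1.372, -0.   ,  1.684, -0.103]), 'qvel': array([ 0.   , -0.   , -0.   ,  0.   ,  0.001,  0.001]), 'joint_torque': array([ 1.0000e-03, -3.4018e+01, -3.0243e+01,  7.2000e-02,  3.3000e-02,
       -0.0000e+00]), 'tool_pos': array([ 0.156, -0.527,  0.204]), 'ee_rot': array([-3.139, -0.   ,  0.288]), 'wrist_force': array([ 0.038,  0.048, -0.688]), 'wrist_torque': array([-0.007, -0.026,  0.008]), 'finger_force': np.float64(0.0), 'width': np.float64(0.094)}
scene {'fx': 620.793, 'fy': 620.793, 'cx': 317.375, 'cy': 231.138, 'eye': [1.055, -0.549, 1.139], 'orientation': [-2.543, -0.013, 0.767]}
side {'fx': 584.128, 'fy': 584.128, 'cx': 321.33, 'cy': 238.34, 'eye': [0.33, -0.834, 0.928], 'orientation': [-2.335, 0.012, -0.336]}
wrist {'fx': 357.261, 'fy': 357.261, 'cx': 317.536, 'cy': 237.806, 'T_tool_cam': [[0.001, -0.967, -0.254, 0.075], [1.0, 0.001, 0.001, -0.001], [-0.001, -0.254, 0.967, -0.178], [0.0, 0.0, 0.0, 1.0]]}
```

View pics/scene0.png

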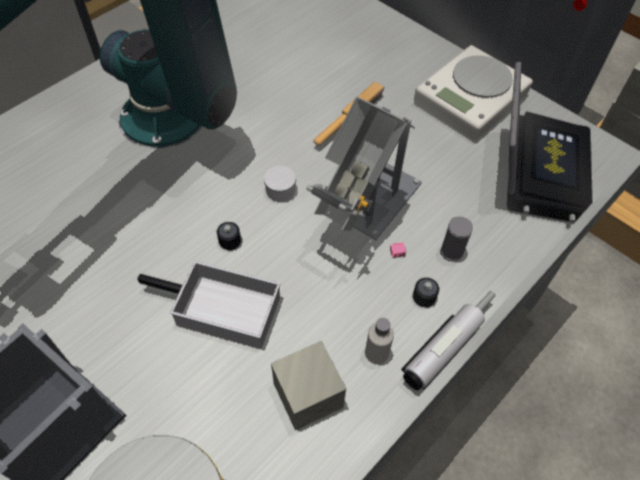

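View pics/side0.png

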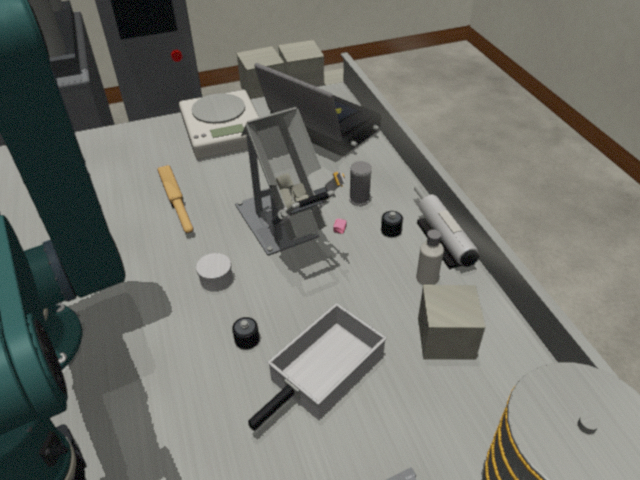

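The scene view shows the chute at about (360,190), with its D-handle at about (330,195). The pan is at (227,305) with its handle at (160,285), and the pink look-alike is at (398,250). In the side view the chute is at (285,180), the D-handle at (305,205), the brass rider at (337,180), the pan at (328,357) and its handle at (272,407). Next I'll enlarge the chute and the pan in both views.

```bash
cat > h.py <<'E'
import numpy as np,cv2,pickle
from scipy.spatial.transform import Rotation as R
def cam(s,o=None):
    if "eye" in s: return np.array(s["eye"]),R.from_euler("xyz",s["orientation"]).as_matrix()
    Rt=R.from_euler("xyz",o["ee_rot"]).as_matrix();T=np.array(s["T_tool_cam"])
    return np.array(o["tool_pos"])+Rt@T[:3,3],Rt@T[:3,:3]
def ray(s,p,o=None):
    e,M=cam(s,o);d=M@np.array([(p[0]-s["cx"])/s["fx"],(p[1]-s["cy"])/s["fy"],1.]);return e,d/np.linalg.norm(d)
def onz(s,p,z,o=None):
    e,d=ray(s,p,o);return e+d*(z-e[2])/d[2]
def tri(*views):  # (s,p[,o])
    A=np.zeros((3,3));b=np.zeros(3);L=[]
    for v in views:
        e,d=ray(*v);P=np.eye(3)-np.outer(d,d);A+=P;b+=P@e;L.append((e,P))
    x=np.linalg.solve(A,b);return x,max(np.linalg.norm(P@(x-e)) for e,P in L)
def proj(s,X,o=None):
    e,M=cam(s,o);c=M.T@(np.array(X)-e);return np.array([s["cx"]+s["fx"]*c[0]/c[2],s["cy"]+s["fy"]*c[1]/c[2]])
E
python3 - <<'E'
from h import *
o,d=pickle.load(open("s0.pkl","rb"))
def crop(n,x,y,w,h,k): return cv2.resize(d[n]["image"][y:y+h,x:x+w],None,fx=k,fy=k,interpolation=cv2.INTER_CUBIC)
cv2.imwrite("pics/ch.png",np.hstack([crop("scene",300,95,133,187,3),crop("side",225,95,133,187,3)]))
cv2.imwrite("pics/pan.png",np.hstack([crop("scene",130,250,160,110,2.5),crop("side",240,300,160,110,2.5)]) if 0 else np.vstack([crop("scene",130,255,160,100,3),crop("side",242,300,160,100,3)]))
# handle end masks
for n,(x,y,w,h) in (("scene",(132,262,60,40)),("side",(240,378,70,60))):
    g=d[n]["image"][y:y+h,x:x+w].max(2);m=(g<50).astype(np.uint8)
    c=max(cv2.findContours(m,0,2)[0],key=cv2.contourArea);r=cv2.minAreaRect(c+np.array([x,y]));print(n,cv2.boxPoints(r).round(1).tolist(),cv2.contourArea(c))
E
```

```text
scene [[137.60000610351562, 282.20001220703125], [139.8000030517578, 274.20001220703125], [180.1999969482422, 285.20001220703125], [178.0, 293.29998779296875]] 285.0
side [[246.5, 422.29998779296875], [287.29998779296875, 383.8999938964844], [295.5, 392.6000061035156], [254.8000030517578, 431.1000061035156]] 549.5
```

View pics/ch.png

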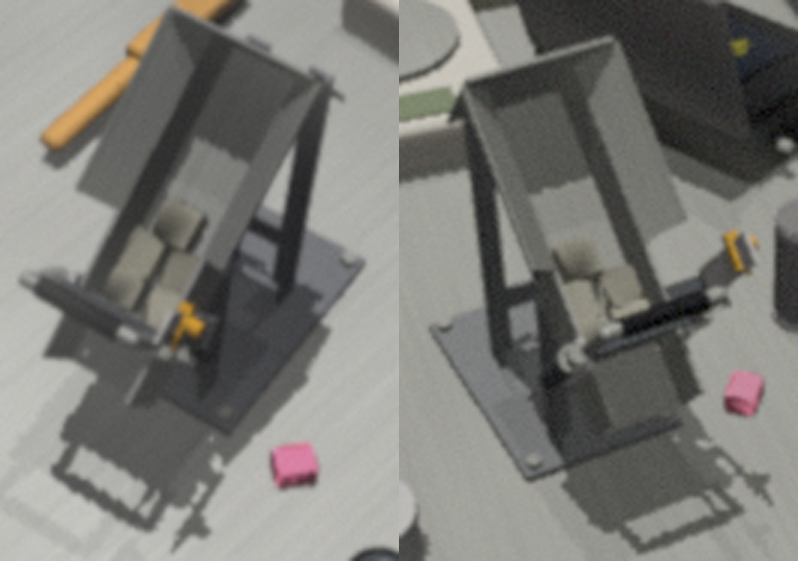

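View pics/pan.png

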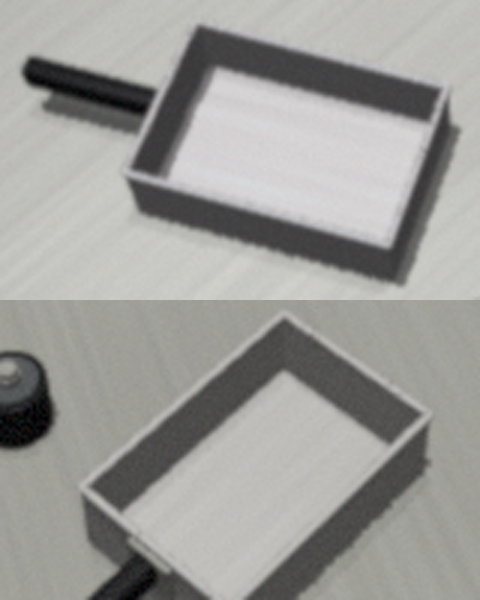

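The chute crop shows the D-handle bar from scene (310,189) to (344,207) and from side (283,214) to (331,195). The hopper's top corners are at scene (357,98) and (411,124) and side (246,126) and (296,108). The rider is near scene (362,203) and side (338,178). The pan crop shows all the rim corners, and the pan is empty.

```bash
python3 - <<'E'
from h import *
o,d=pickle.load(open("s0.pkl","rb"));S,D=d["scene"],d["side"]
def sc(x,y):return (300+x/3,95+y/3)
def sd(x,y):return (225+(x-399)/3,95+y/3)
def T(n,a,b):
    x,e=tri((S,a),(D,b));print(n,x.round(4),round(e*1000,1));return x
print("PAN")
r=[T("rim",a,b) for a,b in [((196.7,264),(269.7,362.3)),((279,285),(337,305)),((260,336.7),(385.7,337.7)),((172.3,313.3),(319,402))]]
for a,n in ((r[1]-r[0],"01"),(r[2]-r[1],"12"),(r[3]-r[2],"23"),(r[0]-r[3],"30")): print(n,np.linalg.norm(a).round(4),np.degrees(np.arctan2(a[1],a[0])).round(1))
print("c",np.mean(r,0).round(4))
h1=T("htip",(138.7,278.2),(250.6,426.7));h2=T("hroot",(179.1,289.2),(291.4,388.3))
a=h2-h1;print(np.degrees(np.arctan2(a[1],a[0])))
print("CHUTE")
u1=T("top1",sc(172,10),sd(462,92));u2=T("top2",sc(332,88),sd(613,40));print(np.linalg.norm(u1-u2))
b1=T("bar1",sc(30,281),sd(570,358));b2=T("bar2",sc(133,335),sd(718,298));print(np.linalg.norm(b1-b2))
T("rider",sc(187,327),sd(738,252))
for p in (sc(363,265),sc(230,430)):print("base sc",onz(S,p,0.006).round(4))
for p in (sd(432,327),sd(530,477),sd(680,423)):print("base sd",onz(D,p,0.006).round(4))
a=(u1+u2)/2-(b1+b2)/2;print("uphill",a,np.degrees(np.arctan2(a[1],a[0])), "y",*[np.degrees(np.arctan2(*(q)[[1,0]])) for q in (u1-u2,b1-b2)])
E
```

```text
PAN
rim [ 0.4303 -0.2359  0.051 ] 0.1
rim [ 0.5875 -0.1546  0.0542] 0.8
rim [ 0.6435 -0.2587  0.0568] 1.3
rim [ 0.4859 -0.3424  0.0561] 0.5
01 0.177 27.3
12 0.1182 -61.7
23 0.1784 -152.0
30 0.1202 117.6
c [ 0.5368 -0.2479  0.0545]
htip [ 0.3674 -0.3379  0.0406] 1.3
hroot [ 0.4509 -0.2986  0.0508] 0.6
25.229454038481844
CHUTE
top1 [0.5059 0.1465 0.2966] 2.1
top2 [0.6192 0.1703 0.2951] 1.1
0.11572233435155
bar1 [ 0.5293 -0.0067  0.181 ] 0.9
bar2 [ 0.6252 -0.0149  0.214 ] 2.9
0.10171509493943222
rider [0.6487 0.008  0.226 ] 0.8
base sc [0.6081 0.2846 0.006 ]
base sc [0.6352 0.0949 0.006 ]
base sd [0.4811 0.2636 0.006 ]
base sd [0.51   0.0708 0.006 ]
base sd [0.6335 0.0877 0.006 ]
uphill [-0.0147184   0.16919779  0.09838867] 94.97160453128608 y -168.1215790454584 175.11039280892376
```

```bash
python3 - <<'E'
from h import *
o,d=pickle.load(open("s0.pkl","rb"));S,D=d["scene"],d["side"]
for n,a,b,z in (("pink",(398,250),(340,226),.012),("trA",(229,232),(246,328),.04),("tin",(281,178),(214,265),.046),("trB",(427,288),(392,218),.042),("gel",(380,345),(430,265),.07),("cube",(308,368),(450,305),.1),("calbar",(459,226),(360,167),.1)):
    print(n,onz(S,a,z).round(3),onz(D,b,z).round(3))
for n,p in (("sc",[(313,188),(345,207),(329,197)]),("sd",[(292,208),(330,195),(311,201)])):
    for q in p: print("bar",n,q,onz(S if n=="sc" else D,q,.218).round(4))
def crop(s,x,y,w,h,k): return cv2.resize(s["image"][y:y+h,x:x+w],None,fx=k,fy=k,interpolation=cv2.INTER_CUBIC)
im=np.hstack([crop(S,302,172,80,80,5),crop(D,275,165,80,80,5)])
cv2.imwrite("pics/bar.png",cv2.convertScaleAbs(im,alpha=1.6,beta=10))
E
```

```text
pink [0.69  0.101 0.012] [0.689 0.097 0.012]
trA [ 0.412 -0.133  0.04 ] [ 0.41  -0.139  0.04 ]
tin [0.388 0.045 0.046] [0.386 0.039 0.046]
trB [0.8   0.054 0.042] [0.798 0.051 0.042]
gel [ 0.819 -0.117  0.07 ] [ 0.796 -0.134  0.07 ]
cube [ 0.763 -0.251  0.1  ] [ 0.768 -0.261  0.1  ]
calbar [0.771 0.182 0.1  ] [0.77  0.183 0.1  ]
bar sc (313, 188) [ 0.5532 -0.0234  0.218 ]
bar sc (345, 207) [ 0.6264 -0.014   0.218 ]
bar sc (329, 197) [ 0.5894 -0.0178  0.218 ]
bar sd (292, 208) [ 0.5417 -0.0358  0.218 ]
bar sd (330, 195) [ 0.621  -0.0244  0.218 ]
bar sd (311, 201) [ 0.5814 -0.0288  0.218 ]
```

View pics/bar.png

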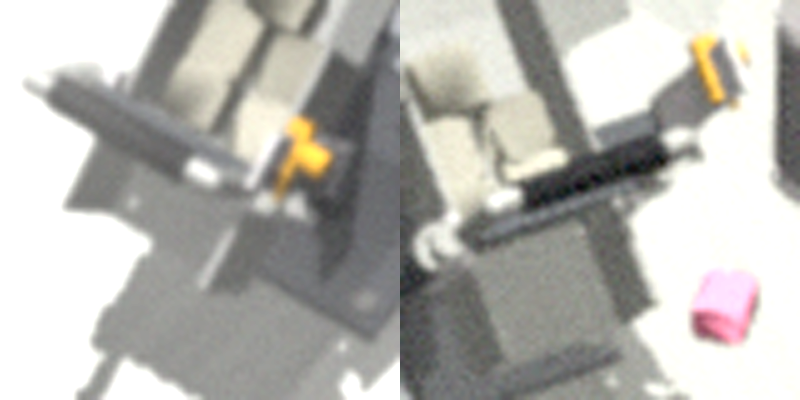

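The bar crop shows the post ends at scene (308,188) and (343,206.4) and side (295.6,204.4) and (332,193.4). The lip edge is at side (294.4,238) to (317.4,232). The pink piece at side (340,226) lies alone on the bench outside the chute, so it is the look-alike and stays.

```bash
python3 - <<'E'
from h import *
o,d=pickle.load(open("s0.pkl","rb"));S,D=d["scene"],d["side"]
q=[tri((S,a),(D,b)) for a,b in (((308,188),(295.6,204.4)),((343,206.4),(332,193.4)))]
print(q, np.linalg.norm(q[0][0]-q[1][0]),(q[0][0]+q[1][0])/2)
for p in ((294.4,238),(317.4,232)):print(onz(D,p,.09).round(4))
th=np.radians(98.3);u=np.array([np.cos(th),np.sin(th),0]);v=np.array([-u[1],u[0],0])
m=(q[0][0]+q[1][0])/2;L=m+.042*u;L[2]=0;print("lip",L)
for n,x,y,z in (("lipL",0,.032,.09),("lipR",0,-.032,.09),("base+",.06,.06,.005),("base-",.06,-.06,.005),("top+",.19,.056,.31),("top-",.19,-.056,.31),("bar",-.042,0,.218)):
    X=L+x*u+y*v+[0,0,z];print(n,X.round(3),proj(S,X).round(1),proj(D,X).round(1))
E
```

```text
[(array([ 0.54951095, -0.03319883,  0.22285148]), np.float64(0.0004185112355557494)), (array([ 0.62525167, -0.01891373,  0.21911716]), np.float64(0.002657748838736725))] 0.07716647480927348 [ 0.58738131 -0.02605628  0.22098432]
[0.5565 0.0153 0.09  ]
[0.6073 0.0162 0.09  ]
lip [0.58131835 0.0155038  0.        ]
lipL [0.55  0.011 0.09 ] [322.8 216. ] [291.9 240.2]
lipR [0.613 0.02  0.09 ] [348.3 231. ] [319.3 230.2]
base+ [0.513 0.066 0.005] [327.4 214.6] [270.7 255.3]
base- [0.632 0.084 0.005] [372.1 240.8] [318.7 237.7]
top+ [0.498 0.195 0.31 ] [371.6  79.8] [235.2 107.2]
top- [0.609 0.212 0.31 ] [421.6 104.1] [285.8  93.4]
bar [ 0.587 -0.026  0.218] [325.2 198.9] [313.6 199.4]
```

Lip is at about (0.582, 0.017), the chute's uphill yaw is about 98.5°, the bar is at (0.587, -0.026, 0.219) against 0.218 given, and the base plate edge agrees. The pan is at (0.537, -0.248) with yaw 27.7° and sides of 178 x 119, which fits. pan_grip is at (0.429, -0.305, 0.041).

```bash
cat > u.py <<'E'
# usage: u.py x y z yawdeg  (TCP target) -> units
from bench import robot
import sys,numpy as np
from scipy.spatial.transform import Rotation as R
def units(t,yaw,o):
    M=R.from_euler("xyz",o["ee_rot"]).as_matrix()
    dy=(yaw-np.degrees(o["ee_rot"][2])+180)%360-180
    return np.r_[M.T@(np.array(t)-o["tool_pos"])/.025,-dy/6].round(2)
if __name__=="__main__":
    o=robot.get_obs();a=list(map(float,sys.argv[1:]))
    print("at",o["tool_pos"].round(4),np.degrees(o["ee_rot"]).round(2),"t",o["time"])
    for i in range(0,len(a),4):print(units(a[i:i+3],a[i+3],o))
E
python3 u.py .429 -.3046 .12 27.7
```

```text
at [ 0.156  -0.527   0.2046] [-1.7991e+02 -1.0000e-02  1.6490e+01] t 0.15
[12.99 -5.43  3.4  -1.87]
```

>>> {"name": "servo_tool", "arguments": {"moves": [[1.3, -0.54, 0, -0.2, 0.3], [2.6, -1.1, 0, -0.4, 0.3], [3.9, -1.6, 0, -0.6, 0.3], [5.2, -2.2, 0.2, -0.8, 0.3], [6.5, -2.7, 0.6, -1.0, 0.3], [7.8, -3.3, 1.1, -1.2, 0.3], [9.1, -3.8, 1.7, -1.4, 0.3], [10.4, -4.3, 2.3, -1.6, 0.3], [11.7, -4.9, 2.9, -1.8, 0.3], [13, -5.43, 3.4, -1.87, 0.3]]}}

```text
time: 0.98
tool_pos: [0.4298, -0.3031, 0.1191]
ee_rot: [-3.14, 0.001, 0.484]
wrist_force: [0.9, -0.7, -0.0]
width: 0.0656
finger_force: 0.0
```

>>> {"name": "servo_tool", "arguments": {"moves": [[0, 0, 0, 0, 0.3], [0, 0, 0, 0, 0.3], [0, 0, 0, 0, 0.3]]}}

```text
time: 1.23
tool_pos: [0.429, -0.3052, 0.1205]
ee_rot: [3.141, 0.001, 0.484]
wrist_force: [-0.1, 0.3, 0.6]
width: 0.0659
finger_force: 0.0
```

```bash
python3 - <<'E'
from h import *
from bench import robot
o=robot.get_obs();s=robot.snapshot("wrist");pickle.dump((o,s),open("w1.pkl","wb"))
print(o["tool_pos"].round(4),np.degrees(o["ee_rot"]).round(2),o["wrist_force"].round(1),o["width"])
im=s["image"].copy()
for k in (.092,.122,.19):
    th=np.radians(27.7);X=np.array([.5368-k*np.cos(th),-.2479-k*np.sin(th),.041]);p=proj(s,X,o);print(p);cv2.circle(im,tuple(int(t) for t in p),3,(0,0,255),-1)
cv2.imwrite("pics/w1.png",im)
E
```

```text
[ 0.429  -0.3052  0.1205] [1.7999e+02 5.0000e-02 2.7730e+01] [-0.1  0.3  0.6] 0.0658672311018881
[317.04050551 206.7808002 ]
[316.99036805 246.28522889]
[316.88667361 327.98839234]
```

View pics/w1.png

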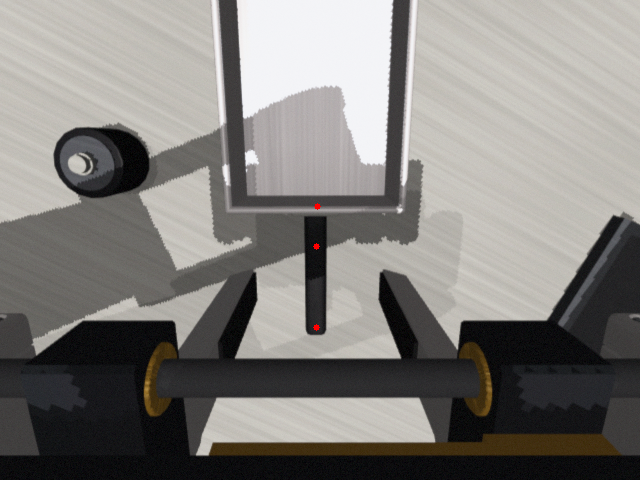

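The wrist view shows the handle centred between the fingers from (316,215) to (316,332), matching the prediction. I'll go down and grip.

>>> {"name": "servo_tool", "arguments": {"moves": [[0, 0, 1, 0, 0.3], [0, 0, 2, 0, 0.3], [0, 0, 3, 0, 0.3], [0, 0, 3.6, 0, 0.3], [0, 0, 3.9, 0, 0.3], [0, 0, 3.9, 0, 0.3], [0, 0, 3.9, 0, 1], [0, 0, 3.9, 0, 1], [0, 0, 3.9, 0, 1], [0, 0, 3.9, 0, 1]]}}

```text
time: 2.12
tool_pos: [0.43, -0.3058, 0.0245]
ee_rot: [3.139, -0.001, 0.484]
wrist_force: [-0.4, -0.5, -0.2]
width: 0.0423
finger_force: 0.0
```

>>> {"name": "servo_tool", "arguments": {"moves": [[0, 0, 0, 0, 1], [0, 0, 0, 0, 1], [0, 0, 0, 0, 1]]}}

```text
time: 2.37
tool_pos: [0.4294, -0.305, 0.0233]
ee_rot: [3.141, -0.0, 0.484]
wrist_force: [-0.2, 0.1, 0.4]
width: 0.0227
finger_force: 0.0
```

```bash
python3 - <<'E'
from h import *
from bench import robot
from u import units
o=robot.get_obs();print(o["tool_pos"].round(4),np.degrees(o["ee_rot"]).round(2),o["wrist_force"].round(1))
lip=np.array([.582,.017]);f=lambda a:np.array([np.cos(np.radians(a)),np.sin(np.radians(a))])
c0=np.array([.5368,-.2479]);c1=lip-.13*f(98.5);z=o["tool_pos"][2]
for k in np.linspace(0,1,11)[1:]:
    a=27.7+70.8*k;g=c0+(c1-c0)*k-.122*f(a);print(g.round(3),units([*g,z],a,o).tolist())
E
```

```text
[ 0.4294 -0.305   0.0233] [ 1.7997e+02 -1.0000e-02  2.7720e+01] [-0.2  0.1  0.4]
[ 0.443 -0.304] [0.51, 0.21, 0.0, -1.18]
[ 0.459 -0.302] [1.1, 0.44, 0.0, -2.36]
[ 0.476 -0.299] [1.76, 0.65, 0.0, -3.54]
[ 0.494 -0.295] [2.5, 0.84, 0.0, -4.72]
[ 0.514 -0.289] [3.3, 0.99, 0.0, -5.9]
[ 0.534 -0.281] [4.16, 1.09, 0.0, -7.08]
[ 0.555 -0.271] [5.07, 1.15, 0.0, -8.26]
[ 0.576 -0.26 ] [6.04, 1.15, 0.0, -9.44]
[ 0.598 -0.247] [7.04, 1.08, 0.0, -10.62]
[ 0.619 -0.232] [8.08, 0.95, 0.0, -11.8]
```

>>> {"name": "servo_tool", "arguments": {"moves": [[0, 0, 0, 0, 1], [0, 0, 0, 0, 1], [0, 0, 0, 0, 1], [0, 0, 0, 0, 1], [0, 0, 0, 0, 1]]}}

```text
time: 2.78
tool_pos: [0.4291, -0.3047, 0.0231]
ee_rot: [-3.141, -0.0, 0.484]
wrist_force: [-1.4, 2.0, 2.2]
width: 0.0158
finger_force: 30.0
```

>>> {"name": "servo_tool", "arguments": {"moves": [[0.25, 0.1, 0, -0.59, 1], [0.51, 0.21, 0, -1.18, 1], [0.8, 0.32, 0, -1.77, 1], [1.1, 0.44, 0, -2.36, 1], [1.42, 0.55, 0, -2.95, 1], [1.76, 0.65, 0, -3.54, 1], [2.12, 0.75, 0, -4.13, 1], [2.5, 0.84, 0, -4.72, 1], [2.89, 0.92, 0, -5.31, 1], [3.3, 0.99, 0, -5.9, 1]]}}

```text
time: 3.62
tool_pos: [0.5141, -0.2896, 0.0231]
ee_rot: [3.141, 0.002, 1.104]
wrist_force: [-0.8, -1.1, 1.3]
width: 0.0157
finger_force: 30.0
```

```bash
python3 - <<'E'
from h import *
from bench import robot
from u import units
o=robot.get_obs();print(o["tool_pos"].round(4),np.degrees(o["ee_rot"]).round(2),o["wrist_force"].round(1),o["width"],o["finger_force"])
lip=np.array([.582,.017]);f=lambda a:np.array([np.cos(np.radians(a)),np.sin(np.radians(a))])
c0=np.array([.5368,-.2479]);c1=lip-.13*f(98.5);z=.0233
for k in np.linspace(.5,1,11)[1:]:
    a=27.7+70.8*k;g=c0+(c1-c0)*k-.122*f(a);print(g.round(3),units([*g,z],a,o).tolist())
E
```

```text
[ 0.5141 -0.2896  0.0231] [1.7994e+02 9.0000e-02 6.3230e+01] [-0.8 -1.1  1.3] 0.01573705048549303 29.978821277618408
[ 0.524 -0.285] [0.34, 0.26, -0.01, -0.57]
[ 0.534 -0.281] [0.67, 0.56, -0.01, -1.16]
[ 0.544 -0.276] [1.02, 0.85, -0.01, -1.75]
[ 0.555 -0.271] [1.38, 1.13, -0.01, -2.34]
[ 0.566 -0.266] [1.77, 1.41, -0.01, -2.93]
[ 0.576 -0.26 ] [2.17, 1.69, -0.01, -3.52]
[ 0.587 -0.254] [2.59, 1.96, -0.01, -4.11]
[ 0.598 -0.247] [3.02, 2.22, -0.01, -4.7]
[ 0.609 -0.24 ] [3.47, 2.48, -0.01, -5.29]
[ 0.619 -0.232] [3.94, 2.72, -0.01, -5.88]
```

>>> {"name": "servo_tool", "arguments": {"moves": [[0.34, 0.27, 0, -0.57, 1], [0.67, 0.56, 0, -1.16, 1], [1.02, 0.85, 0, -1.75, 1], [1.38, 1.13, 0, -2.34, 1], [1.77, 1.41, 0, -2.93, 1], [2.17, 1.69, 0, -3.52, 1], [2.59, 1.96, 0, -4.11, 1], [3.02, 2.22, 0, -4.7, 1], [3.47, 2.48, 0, -5.29, 1], [3.94, 2.72, 0, -5.88, 1]]}}

```text
time: 4.45
tool_pos: [0.6195, -0.2326, 0.0231]
ee_rot: [-3.141, 0.002, 1.719]
wrist_force: [-1.2, -2.3, 1.6]
width: 0.0161
finger_force: 30.0
```

```bash
python3 u.py .6071 -.1512 .0232 98.5; python3 - <<'E'
from h import *
from bench import robot
d={}
for n in("scene","side"): d[n]=robot.snapshot(n)
pickle.dump(d,open("s1.pkl","wb"))
cv2.imwrite("pics/s1.png",np.hstack([cv2.resize(d["scene"]["image"][120:400,160:440],(400,400)),cv2.resize(d["side"]["image"][100:380,210:490],(400,400))]))
E
```

```text
at [ 0.6195 -0.2326  0.0231] [-1.7999e+02  1.4000e-01  9.8520e+01] t 4.45
[ 3.29 -0.01 -0.01  0.  ]
```

View pics/s1.png

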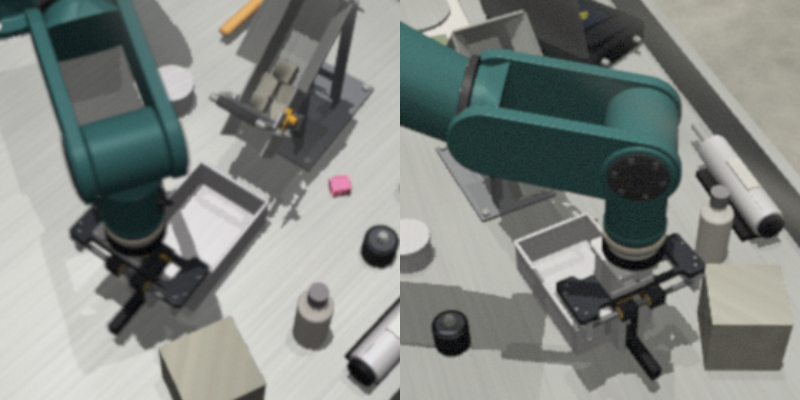

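The pan is aligned with the chute, still clear of everything, and tight in the grip, with its far edge just short of the lip. I'll slide it in.

>>> {"name": "servo_tool", "arguments": {"moves": [[0.3, 0, 0, 0, 1], [0.6, 0, 0, 0, 1], [0.95, 0, 0, 0, 1], [1.3, 0, 0, 0, 1], [1.65, 0, 0, 0, 1], [2.0, 0, 0, 0, 1], [2.35, 0, 0, 0, 1], [2.7, 0, 0, 0, 1], [3.0, 0, 0, 0, 1], [3.3, 0, 0, 0, 1]]}}

```text
time: 5.38
tool_pos: [0.6069, -0.149, 0.0231]
ee_rot: [3.141, 0.0, 1.718]
wrist_force: [-0.2, -2.8, 1.1]
width: 0.016
finger_force: 30.0
```

>>> {"name": "servo_tool", "arguments": {"moves": [[0, 0, 0, 0, 1], [0, 0, 0, 0, 1], [0, 0, 0, 0, 0.4], [0, 0, 0, 0, 0.3], [0, 0, 0, 0, 0.3], [0, 0, 0, 0, 0.3], [0, 0, 0, 0, 0.3], [0, 0, 0, 0, 0.3]]}}

```text
time: 6.05
tool_pos: [0.6068, -0.1501, 0.0227]
ee_rot: [-3.141, -0.0, 1.717]
wrist_force: [0.2, -0.6, -0.3]
width: 0.0523
finger_force: 0.0
```

>>> {"name": "servo_tool", "arguments": {"moves": [[0, 0, -0.5, 0, 0.3], [0, 0, -1.2, 0, 0.3], [0, 0, -2, 0, 0.3], [0, 0, -3, 0, 0.3], [0, 0, -4, 0, 0.3], [0, 0, -5, 0, 0.3], [0, 0, -6.5, 0, 0.3], [0, 0, -8, 0, 0.3], [0, 0, -9.5, 0, 0.3], [0, 0, -11, 0, 0.3]]}}

```text
time: 6.88
tool_pos: [0.6064, -0.1497, 0.3012]
ee_rot: [3.14, 0.001, 1.717]
wrist_force: [1.5, -0.0, 1.3]
width: 0.0658
finger_force: 0.0
```

```bash
python3 u.py .587 -.026 .30 8.5; python3 - <<'E'
from bench import robot
print(robot.get_obs()["joint_positions"].round(3))
E
```

```text
at [ 0.6064 -0.1497  0.3012] [1.7993e+02 5.0000e-02 9.8390e+01] t 6.8833
[ 5.01 -0.05  0.04 14.98]
[-0.333  0.261  0.982 -0.     1.897 -0.479]
```

>>> {"name": "servo_tool", "arguments": {"moves": [[0, 0, 0, 1.1, 0.3], [0.2, 0, 0, 2.2, 0.3], [0.4, 0, 0, 3.3, 0.3], [0.6, 0, 0, 4.4, 0.3], [0.8, 0, 0, 5.5, 0.3], [1, 0, 0, 6.6, 0.3], [1.2, 0, 0, 7.7, 0.3], [1.4, 0, 0, 8.8, 0.3], [1.6, 0, 0, 9.9, 0.3], [1.6, 0, 0, 11, 0.3]]}}

```text
time: 7.72
tool_pos: [0.6009, -0.1093, 0.2994]
ee_rot: [3.141, -0.001, 0.561]
wrist_force: [0.0, 0.6, -0.9]
width: 0.066
finger_force: 0.0
```

>>> {"name": "servo_tool", "arguments": {"moves": [[0, 0, 0, 1, 0.3], [0, 0, 0, 2, 0.3], [0, 0, 0, 3, 0.3], [0, 0, 0, 4, 0.3], [0, 0, 0, 4, 0.3], [0, 0, 0, 4, 0.3]]}}

```text
time: 8.22
tool_pos: [0.601, -0.1102, 0.2989]
ee_rot: [3.141, -0.001, 0.149]
wrist_force: [0.1, 0.7, -0.7]
width: 0.0655
finger_force: 0.0
```

```bash
python3 u.py .587 -.026 .30 8.5; python3 - <<'E'
from h import *
from bench import robot
o=robot.get_obs();s=robot.snapshot("wrist");pickle.dump((o,s),open("w2.pkl","wb"))
im=s["image"].copy()
th=np.radians(98.5);u=np.array([np.cos(th),np.sin(th),0]);v=np.array([-u[1],u[0],0]);L=np.array([.582,.017,0])
for x,y,z in ((0,.032,.09),(0,-.032,.09),(-.042,0,.218),(-.042,.031,.218),(-.042,-.031,.218),(.06,0,.005)):
    p=proj(s,L+x*u+y*v+[0,0,z],o);cv2.circle(im,tuple(int(t) for t in p),2,(0,0,255),-1);print(x,y,p.round(1))
cv2.imwrite("pics/w2.png",im)
E
```

```text
at [ 0.601  -0.1102  0.2989] [ 1.7997e+02 -5.0000e-02  8.5400e+00] t 8.2167
[-0.05 -3.42 -0.05  0.01]
0 0.032 [203.2 241.8]
0 -0.032 [198.5 184.5]
-0.042 0 [203.3 245.7]
-0.042 0.031 [206.4 284.1]
-0.042 -0.031 [199.9 205. ]
0.06 0 [175.9 201.7]
```

View pics/w2.png

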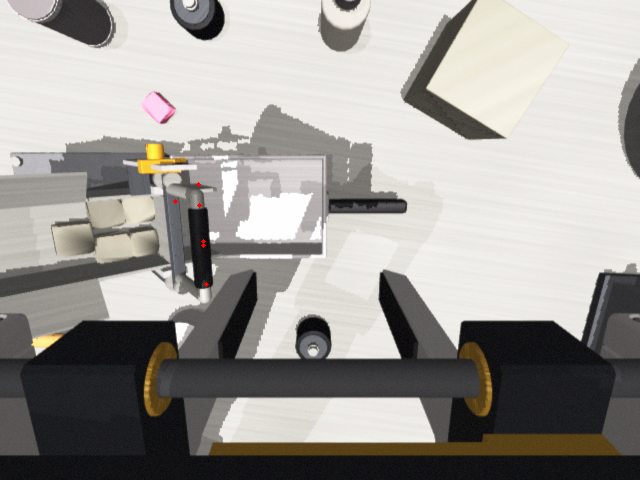

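The wrist view shows the pan straight under the lip: its rim spans rows 157–257 and its handle lies level on row 206. The bar runs from (198,205) to (203,285), within 2 mm of the prediction. Scene, side and this view all look nearly along the draw axis, so I'll take a wrist view from uphill to measure pointer and rider.

>>> {"name": "servo_tool", "arguments": {"moves": [[0, 0, -0.8, 0, 0.3], [0, 0, -1.6, 0, 0.3], [0, -1.2, -2.6, 0, 0.3], [0, -2.6, -2.6, 0, 0.3], [0, -4, -2.6, 0, 0.3], [0, -5.4, -2.6, 0, 0.3], [-0.1, -6.8, -2.6, 0, 0.3], [-0.2, -8.2, -2.6, 0, 0.3], [-0.2, -9.6, -2.6, 0, 0.3], [-0.2, -10.8, -2.6, 0, 0.3]]}}

```text
time: 9.1
tool_pos: [0.5558, 0.1583, 0.3636]
ee_rot: [-3.141, -0.001, 0.15]
wrist_force: [0.2, 1.1, -0.6]
width: 0.0657
finger_force: 0.0
```

>>> {"name": "servo_tool", "arguments": {"moves": [[0, 0, 0, 0, 0.3], [0, 0, 0, 0, 0.3], [0, 0, 0, 0, 0.3], [0, 0, 0, 0, 0.3]]}}

```text
time: 9.43
tool_pos: [0.557, 0.1549, 0.363]
ee_rot: [3.141, -0.0, 0.145]
wrist_force: [-0.0, 0.0, -0.5]
width: 0.0657
finger_force: 0.0
```

```bash
python3 - <<'E'
from h import *
from bench import robot
o=robot.get_obs();s=robot.snapshot("wrist");pickle.dump((o,s),open("w3.pkl","wb"));print(o["tool_pos"])
S=robot.snapshot("scene");D=robot.snapshot("side");pickle.dump((S,D),open("s3.pkl","wb"))
p=proj(s,[.649,.008,.226],o);b=proj(s,[.587,-.026,.219],o);print(p,b)
o2,s2=pickle.load(open("w2.pkl","rb"))
def cr(im,c,w,h,k): x,y=int(c[0]-w/2),int(c[1]-h/2);x=max(0,min(640-w,x));y=max(0,min(480-h,y));print("org",x,y);return cv2.resize(im[y:y+h,x:x+w],None,fx=k,fy=k,interpolation=cv2.INTER_CUBIC)
A=cr(s["image"],(p+b)/2,160,120,5);cv2.imwrite("pics/w3.png",A)
def brass(im): 
    h=cv2.cvtColor(im,cv2.COLOR_BGR2HSV);return cv2.inRange(h,(12,150,120),(30,255,255))
for n,i in (("w2",s2["image"]),("w3",s["image"])):
    k,l,st,ce=cv2.connectedComponentsWithStats(brass(i));print(n,[(st[j].tolist(),ce[j].round(1).tolist()) for j in range(1,k) if st[j][4]>20 and st[j][1]<270])
E
```

```text
[0.55702496 0.15491866 0.36303024]
[502.97155012 149.76700538] [516.29072453 223.51572677]
org 429 126
w2 [([137, 144, 49, 30, 622], [154.4, 158.9])]
w3 [([497, 139, 23, 23, 347], [507.4, 150.5])]
```

View pics/w3.png

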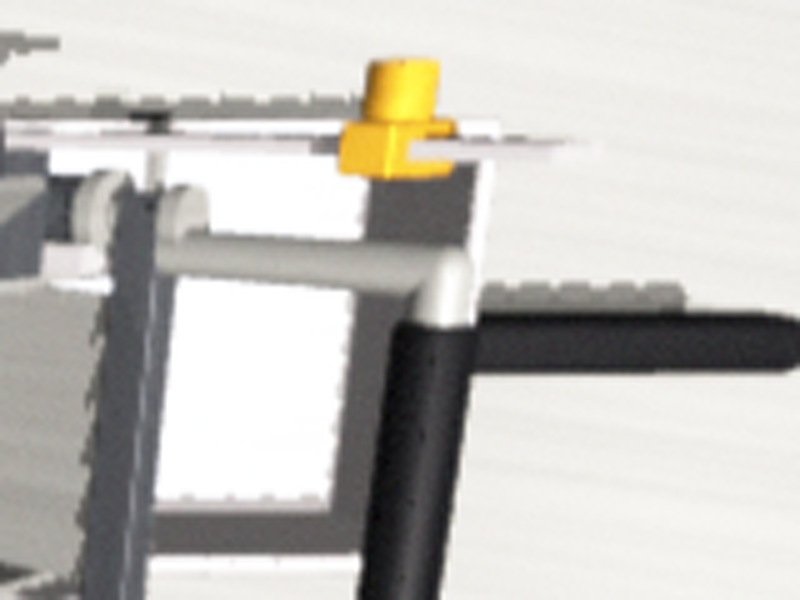

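The uphill crop shows the plate edge-on along row 145, the brass rider at crop (340–455, 60–180) and the pointer stub on the crosshead at about crop (157,160). To fix their depth across the plate I'll take one view looking along the draw axis.

>>> {"name": "servo_tool", "arguments": {"moves": [[0, 1.2, 0, 0, 0.3], [0, 2.6, 0, 0, 0.3], [0.1, 4, 0, 0, 0.3], [0.1, 5.4, 0, 0, 0.3], [0.2, 6.8, 0, 0, 0.3], [0.2, 8.2, 0, 0, 0.3], [0.2, 9.6, 0, 0, 0.3], [0.25, 11, 0.8, 0, 0.3], [0.25, 11.6, 2, 0, 0.3], [0.25, 11.6, 3.4, 0, 0.3]]}}

```text
time: 10.42
tool_pos: [0.606, -0.1354, 0.2784]
ee_rot: [3.138, -0.004, 0.14]
wrist_force: [-0.3, 0.2, -0.8]
width: 0.0656
finger_force: 0.0
```

>>> {"name": "servo_tool", "arguments": {"moves": [[0, 0, 1.0, 0, 0.3], [0, 0, 1.5, 0, 0.3], [0, 0, 1.5, 0, 0.3], [0, 0, 1.5, 0, 0.3], [0, 0, 1.5, 0, 0.3]]}}

```text
time: 10.83
tool_pos: [0.6058, -0.1305, 0.2423]
ee_rot: [3.14, -0.003, 0.146]
wrist_force: [0.7, -0.8, 0.5]
width: 0.0659
finger_force: 0.0
```

```bash
python3 - <<'E'
from h import *
from bench import robot
o=robot.get_obs();s=robot.snapshot("wrist");pickle.dump((o,s),open("w4.pkl","wb"));print(o["tool_pos"],o["ee_rot"])
p=proj(s,[.649,.008,.226],o);print(p,proj(s,[.587,-.026,.219],o))
def cr(im,c,w,h,k): x,y=int(c[0]-w/2),int(c[1]-h/2);x=max(0,min(640-w,x));y=max(0,min(480-h,y));print("org",x,y);return cv2.resize(im[y:y+h,x:x+w],None,fx=k,fy=k,interpolation=cv2.INTER_CUBIC)
A=cr(s["image"],p+[0,20],100,100,6)
S,D=pickle.load(open("s3.pkl","rb"))
o2,s2=pickle.load(open("w2.pkl","rb"))
X=[.649,.008,.226]
S0=pickle.load(open("s0.pkl","rb"))[1]["side"]
B=np.vstack([cr(s2["image"],(160,170),50,50,4),cr(S0["image"],proj(S0,X),50,50,4),cr(S["image"],proj(S,X),50,50,4)])
cv2.imwrite("pics/w4.png",np.hstack([A,B]))
E
```

```text
[ 0.60576922 -0.13047645  0.24231711] [ 3.14025209e+00 -2.56230592e-03  1.45854303e-01]
[ 74.23582681 165.97918909] [141.74922807 277.71929499]
org 24 135
org 135 145
org 312 153
org 337 179
```

View pics/w4.png

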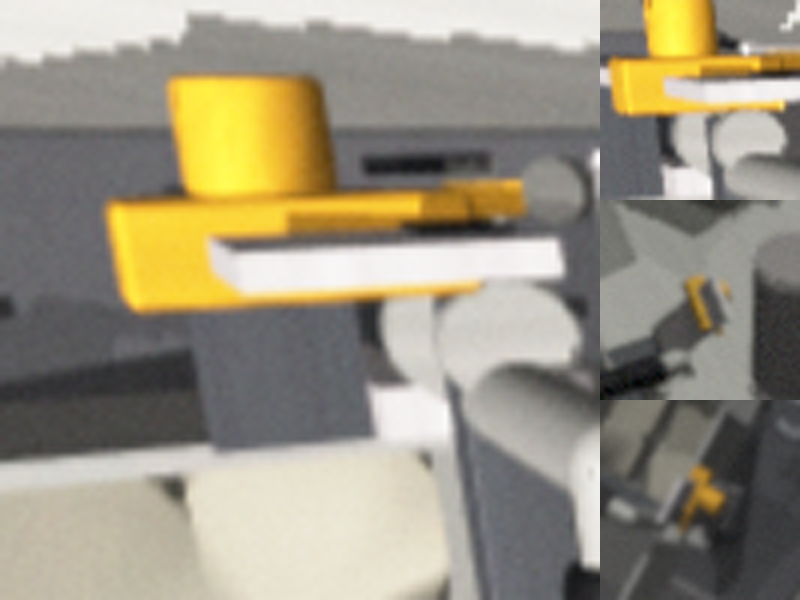

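The view along the draw axis shows the rider body from crop (110,205) to (480,300), with a thin index running right to a tip at about (525,198). The dark pointer bar on the same far side of the plate runs from (362,160) to (490,162). In the uphill view these are the index end at crop (455,128) and the dark bar at (130–170,118).

```bash
python3 - <<'E'
from h import *
o4,s4=pickle.load(open("w4.pkl","rb"));o3,s3=pickle.load(open("w3.pkl","rb"))
a4=lambda x,y:(24+x/6,135+y/6)
a3=lambda x,y:(429+x/5,126+y/5)
th=np.radians(98.5);u=np.array([np.cos(th),np.sin(th),0]);v=np.array([-u[1],u[0],0]);k=np.array([0,0,1.])
c,s=np.cos(np.radians(40)),np.sin(np.radians(40));G=np.array([c*u+s*k,v,-s*u+c*k]);B=np.array([.582,.017,0])-.042*u+[0,0,.218]
def t(n,p4,p3):
    X,e=tri((s4,a4(*p4),o4),(s3,a3(*p3),o3));print(n,X.round(4),"err mm",round(e*1000,1),"gate xyz mm",(G@(X-B)*1000).round(1))
t("ptr +x end",(362,161),(130,118));t("ptr -x end",(490,162),(172,118))
t("index",(525,198),(457,128))
t("rider top+x+z far",(108,205),(385,123));t("rider -y.. near +x+z",(135,310),(385,178))
t("knob top",(245,85),(403,65))
t("post/bar",(595,590),(440,300))
# colour rows
print("w4 row161",s4["image"][161:163,80:118].mean((0,2)).astype(int).tolist());print("row168",s4["image"][168,95:120].tolist())
print("w3 black",[ (r,s3["image"][r,448:472].mean(1).astype(int).tolist()) for r in range(146,154)])
print("w3 brass cols",[(r,s3["image"][r,494:526,0].tolist()) for r in (148,150,151,152,153,158,160,161)])
E
```

```text
ptr +x end [0.6453 0.0315 0.1796] err mm 0.3 gate xyz mm [ 11.3 -64.7 -59.6]
ptr -x end [0.6466 0.0209 0.1736] err mm 0.2 gate xyz mm [ -0.7 -64.5 -57.3]
index [ 0.6501 -0.0095  0.2219] err mm 0.2 gate xyz mm [  6.9 -63.4  -0.7]
rider top+x+z far [0.6477 0.0134 0.2419] err mm 0.1 gate xyz mm [ 37.4 -64.4  -0.1]
rider -y.. near +x+z [0.6393 0.0112 0.2424] err mm 0.0 gate xyz mm [ 37.  -55.8   0.8]
knob top [0.6579 0.0083 0.2326] err mm 0.0 gate xyz mm [ 26.3 -73.7  -3. ]
post/bar [ 0.6175 -0.0159  0.2225] err mm 3.3 gate xyz mm [  6.1 -30.3   0.8]
w4 row161 [104, 110, 106, 105, 73, 50, 47, 46, 45, 45, 41, 35, 34, 36, 33, 31, 31, 35, 56, 63, 60, 61, 71, 63, 60, 77, 109, 110, 111, 112, 112, 112, 121, 129, 132, 133, 130, 114]
row168 [[32, 121, 173], [30, 120, 172], [31, 125, 175], [31, 123, 177], [30, 122, 172], [34, 123, 175], [33, 110, 156], [26, 99, 143], [31, 119, 171], [34, 125, 179], [36, 123, 175], [33, 125, 175], [34, 125, 177], [35, 123, 177], [29, 122, 176], [48, 128, 176], [97, 137, 164], [123, 135, 136], [125, 128, 135], [128, 134, 136], [128, 133, 137], [131, 136, 138], [127
[... 1570 characters left out ...]
 52, 52, 52, 54, 53, 54, 78, 63, 58, 59, 59, 58, 54, 48, 47, 47, 47, 46, 56, 144, 236, 248, 249, 249, 248]), (153, [133, 130, 113, 59, 47, 44, 53, 52, 55, 52, 51, 49, 54, 81, 62, 54, 64, 85, 87, 86, 79, 73, 76, 78, 78, 81, 119, 178, 206, 189, 184, 179]), (158, [254, 253, 180, 77, 52, 53, 50, 52, 51, 55, 50, 47, 69, 59, 55, 64, 98, 126, 121, 125, 128, 119, 126, 125, 124, 149, 157, 160, 157, 155, 176, 233]), (160, [255, 254, 213, 115, 87, 88, 88, 61, 60, 53, 50, 53, 70, 60, 55, 55, 56, 63, 61, 59, 56, 64, 62, 59, 64, 81, 89, 84, 84, 99, 183, 242]), (161, [255, 254, 252, 233, 227, 224, 223, 166, 127, 67, 58, 58, 65, 54, 68, 67, 66, 75, 79, 77, 81, 81, 77, 78, 82, 85, 88, 84, 85, 97, 187, 245])]
```

The triangulation is consistent, with ray misses of 0.3 mm or less and y = -64.5 against -66 given. Pointer centre is at gate z of about -58.5 and the rider body spans about -9 to 0. To fix the index tip itself I'll take one view from the pointer side, rectified onto the pointer plane and read as numbers.

>>> {"name": "servo_tool", "arguments": {"moves": [[0, 0, -1, -0.5, 0.3], [0, 0, -2, -1.6, 0.3], [0.9, 0, -2.5, -2.7, 0.3], [2, 0, -2.5, -3.8, 0.3], [3.2, 0, -2.5, -4.9, 0.3], [4.3, -0.8, -2.5, -6, 0.3], [5.4, -1.8, -2.5, -7.1, 0.3], [6.5, -2.8, -2.5, -8.2, 0.3], [6.5, -3.6, -2.5, -9.3, 0.3], [6.5, -4.3, -2.5, -10.4, 0.3]]}}

```text
time: 11.72
tool_pos: [0.7522, 0.0024, 0.3007]
ee_rot: [-3.14, 0.0, 1.243]
wrist_force: [-0.2, -0.8, -0.2]
width: 0.0659
finger_force: 0.0
```

>>> {"name": "servo_tool", "arguments": {"moves": [[0, 0, 0, -1.1, 0.3], [0, 0, 0, -2.2, 0.3], [0, 0, 0.8, -3.3, 0.3], [0, 0, 1.8, -4.4, 0.3], [0, 0, 2.8, -4.6, 0.3], [0, 0, 3.5, -4.6, 0.3], [0, 0, 3.8, -4.6, 0.3], [0, 0, 3.8, -4.6, 0.3], [0, 0, 3.8, -4.6, 0.3]]}}

```text
time: 12.47
tool_pos: [0.7508, 0.0002, 0.2096]
ee_rot: [3.139, 0.001, 1.717]
wrist_force: [-0.2, -1.7, 0.7]
width: 0.0656
finger_force: 0.0
```

```bash
cat > g.py <<'E'
from h import *
th=np.radians(98.5);u=np.array([np.cos(th),np.sin(th),0]);v=np.array([-u[1],u[0],0]);k=np.array([0,0,1.])
c,s=np.cos(np.radians(40)),np.sin(np.radians(40));G=np.array([c*u+s*k,v,-s*u+c*k]);B=np.array([.582,.017,0])-.042*u+[0,0,.218]
def rect(sn,o,y,x0,x1,z0,z1,res=.001):
    P=lambda x,z:proj(sn,B+G.T@np.array([x,y,z]),o)
    xs=np.arange(x0,x1,res);zs=np.arange(z1,z0,-res)
    m=np.array([[P(x,z) for x in xs] for z in zs],np.float32)
    return cv2.remap(sn["image"],m[...,0],m[...,1],cv2.INTER_LINEAR)
def show(im,z1,z0=0):
    h=cv2.cvtColor(im,cv2.COLOR_BGR2HSV)
    for i,r in enumerate(h):
        print("%4d "%(z1-i)+"".join("B" if (12<=p[0]<=32 and p[1]>140) else ".:-=+*o#"[7-min(7,p[2]//32)] for p in r))
E
python3 - <<'E'
from g import *
from bench import robot
o=robot.get_obs();s=robot.snapshot("wrist");pickle.dump((o,s),open("w5.pkl","wb"));print(o["tool_pos"].round(4),o["ee_rot"].round(3),o["wrist_force"].round(1))
print(proj(s,B+G.T@np.array([.007,-.0645,-.004]),o),proj(s,B+G.T@np.array([.005,-.0645,-.0585]),o))
show(rect(s,o,-.0645,-.012,.045,-.07,.012),12)
E
```

```text
[7.508e-01 2.000e-04 2.096e-01] [3.139e+00 1.000e-03 1.717e+00] [-0.2 -1.7  0.7]
[117.53790973 281.46529906] [148.3366366  201.88120658]
  12 ######o*=:.....:=+**+*****ooooooo**************-:::=++:..
  11 ####o+-......-=+*******************************-:::=++-..
  10 #o*=:.....:-+**********************************-:::=++-..
   9 +-......:=+************************************-:::=++-..
   8 ......-=++****+***********oooooooo*************-:::=++-::
   7 ...:-++*******************ooooooo**************=::::BB...
   6 .:=+***+***************************************-:::BBBBBB
   5 =+*********************************************-::.BBBBBB
   4 *******+***++*****************************++***-.BBBBBBBB
   3 **************************oBBBBBBBBBBBBBBBBBBBBBBBBBBBBBB
   2 ****+*****+**************+BBBBBBBBBBBBBBBBBBBBBBBBBBBBBBB
   1 ****+*******************+BBBBBBBBBBBBBBBBBBBBBBBBBBBBBBBB
   0 **********************++BBBBBBBBBBBBBBBBBBBBBBBBBBBBBBBBB
  -1 *++*****************+BBBBBBBBBBBBBBBBBBBBBBBBBBBBBBBBBBBB
  -2 *+****************+BBBBBBBBBBBBBBBBBBBBBBBBBBBBBBBBBBBBBB
  -3 ******++*****
[... 3502 characters left out ...]
=*ooooo
 -59 ..........=ooooo########o**********************====*ooooo
 -60 ........:+o#############o**********************====*ooooo
 -61 .......:-*o###########oo**********************+====*ooooo
 -62 ......:-=+****+*o##o#oo***********************+====*oooo+
 -63 .....---=====--+ooooo*************************+====*ooo*=
 -64 ...:-----=---.:+*******************************====*oo*+=
 -65 .:----------:..+*******************************====*oo*+=
 -66 :-----------..:+*******************************====*o**+=
 -67 -----------....+*******************************===+****+=
 -68 --=---=---....-*******************************+===*****+=
 -69 --------:....:=********************************==*o****+=
```

From the pointer side the index is a wedge pointing -x, its tip near gate x 6, z -3.5 to -4, which is the middle of the rider body. The pointer's dark bar centres near z -59, so the rider is set at about 55 mm. I'll refine this across views.

```bash
python3 - <<'E'
from g import *
W={i:pickle.load(open(f"w{i}.pkl","rb")) for i in (3,4,5)}
o5,s5=W[5]
P5=lambda x,z,y=-.0645:proj(s5,B+G.T@np.array([x,y,z])/1 if 0 else B+G.T@np.array([x,y,z]),o5)
X,e=tri((W[4][1],(111.0,167.5),W[4][0]),(s5,P5(.0058,-.0035),o5));print("index tip",(G@(X-B)*1e3).round(1),e*1e3)
# raw pixels around pointer in w5
c=P5(.005,-.0595);x,y=map(int,c);print(x,y)
g=s5["image"].max(2)
for r in range(y-9,y+10):print(r,g[r,x-16:x+18].tolist())
E
python3 u.py .75 0 .30 98.5 .587 -.026 .30 8.5
```

```text
index tip [  6.3 -64.2  -3.4] 0.5459053527429337
148 200
191 [85, 85, 85, 87, 87, 79, 46, 27, 57, 88, 87, 81, 68, 67, 67, 69, 66, 65, 70, 72, 71, 68, 72, 120, 161, 163, 162, 162, 162, 159, 164, 169, 167, 166]
192 [85, 84, 82, 83, 88, 79, 73, 35, 38, 76, 83, 73, 63, 51, 51, 53, 68, 68, 66, 69, 67, 68, 78, 141, 165, 165, 161, 159, 160, 162, 166, 165, 169, 165]
193 [83, 73, 58, 65, 83, 89, 86, 51, 23, 60, 77, 63, 41, 33, 32, 33, 47, 65, 67, 70, 70, 72, 118, 173, 186, 185, 182, 168, 162, 161, 161, 164, 168, 167]
194 [82, 61, 33, 39, 76, 84, 88, 73, 43, 35, 64, 59, 33, 25, 29, 23, 30, 63, 67, 71, 70, 107, 223, 248, 250, 250, 248, 223, 189, 181, 183, 186, 187, 186]
195 [87, 76, 41, 29, 56, 80, 86, 81, 55, 36, 57, 49, 25, 29, 28, 18, 18, 46, 64, 68, 71, 132, 249, 254, 254, 254, 254, 251, 251, 250, 250, 250, 251, 249]
196 [88, 82, 66, 27, 38, 77, 86, 87, 77, 68, 64, 53, 29, 32, 27, 20, 18, 26, 50, 67, 82, 165, 253, 254, 254, 254, 254, 254, 254, 254, 254, 254, 254, 254]
197 [86, 85, 80, 48, 29, 56, 82, 84, 83, 74, 71, 62, 44, 28, 33, 23, 20, 23, 37, 63, 108, 231, 254, 253, 254, 254, 254, 253,
[... 1371 characters left out ...]
6, 68, 59, 32, 20, 36, 112, 157, 159, 166, 164, 163, 158, 161, 165, 166, 164]
207 [86, 86, 72, 32, 36, 70, 114, 121, 109, 104, 107, 106, 104, 107, 110, 122, 125, 108, 83, 64, 41, 26, 46, 139, 158, 162, 166, 163, 158, 162, 162, 164, 165, 164]
208 [87, 85, 85, 49, 38, 80, 116, 121, 118, 105, 105, 103, 106, 104, 106, 116, 124, 132, 121, 92, 70, 52, 81, 153, 164, 162, 164, 167, 163, 163, 162, 160, 165, 168]
209 [82, 88, 90, 76, 67, 89, 100, 107, 99, 97, 98, 94, 94, 97, 92, 101, 125, 203, 212, 197, 168, 150, 162, 180, 182, 182, 186, 171, 163, 160, 163, 165, 165, 164]
at [7.512e-01 2.000e-04 2.106e-01] [1.7978e+02 6.0000e-02 9.8390e+01] t 12.5167
[-0.   -0.03 -3.57 -0.02]
[-0.08 -6.64 -3.6  14.98]
```

Index tip is at z -3.4 and the pointer bar at about -59, so the mark is about 55 mm. I'll go to the bar now.

>>> {"name": "servo_tool", "arguments": {"moves": [[0, 0, -1.2, 0, 0.3], [0, 0, -2.5, 0, 0.3], [0, 0, -3.8, 1, 0.3], [0, 0, -4.2, 2.1, 0.3], [0, -0.8, -4.2, 3.2, 0.3], [0, -2, -4.2, 4.3, 0.3], [0, -3.2, -4.2, 5.4, 0.3], [0, -4.4, -4.2, 6.5, 0.3], [0, -5.6, -4.2, 7.6, 0.3], [0, -6.6, -4.2, 8.7, 0.3]]}}

```text
time: 13.35
tool_pos: [0.5858, -0.0241, 0.3165]
ee_rot: [3.137, -0.003, 0.8]
wrist_force: [1.1, 0.1, 0.0]
width: 0.0654
finger_force: 0.0
```

>>> {"name": "servo_tool", "arguments": {"moves": [[0, 0, 0, 1.1, 0.3], [0, 0, 0, 2.2, 0.3], [0, 0, 0, 3.3, 0.3], [0, 0, 0, 4.4, 0.3], [0, 0, 0, 5.5, 0.3], [0, 0, 0, 6.3, 0.3], [0, 0, 0, 6.3, 0.3], [0, 0, 0, 6.3, 0.3], [0, 0, 0, 6.3, 0.3]]}}

```text
time: 14.1
tool_pos: [0.5874, -0.0239, 0.3145]
ee_rot: [3.141, -0.003, 0.148]
wrist_force: [-0.3, -0.2, -0.9]
width: 0.0659
finger_force: 0.0
```

```bash
python3 u.py .587 -.0245 .20 8.5; python3 - <<'E'
from g import *
from bench import robot
o=robot.get_obs();s=robot.snapshot("wrist")
print([proj(s,B+G.T@np.array([0,y,0]),o).round(1).tolist() for y in (.025,0,-.025)])
g=s["image"].max(2);c=proj(s,B,o)
for y in (.015,0,-.015):
    p=proj(s,B+G.T@np.array([0,y,0]),o);x,r=map(int,p.round())
    if 0<=r<480:print(x,r,g[r,max(0,x-25):x+26].tolist())
E
```

```text
at [ 0.5874 -0.0239  0.3145] [ 1.7995e+02 -1.4000e-01  8.4900e+00] t 14.1
[-0.03  0.02  4.58 -0.  ]
[[318.9, 269.6], [319.0, 239.9], [319.0, 208.9]]
319 258 [154, 154, 154, 156, 157, 151, 155, 154, 152, 155, 156, 153, 147, 89, 38, 26, 26, 36, 38, 45, 60, 61, 65, 65, 51, 40, 38, 32, 32, 32, 106, 229, 232, 232, 232, 233, 233, 231, 233, 233, 231, 233, 231, 233, 231, 230, 232, 232, 232, 229, 231]
319 240 [124, 155, 161, 153, 123, 117, 120, 116, 117, 121, 117, 116, 115, 70, 28, 18, 22, 22, 22, 21, 25, 28, 33, 30, 25, 21, 19, 22, 14, 20, 50, 121, 128, 126, 127, 133, 160, 161, 167, 160, 127, 120, 119, 118, 124, 156, 162, 162, 162, 129, 116]
319 221 [255, 255, 255, 255, 255, 255, 255, 255, 255, 255, 255, 255, 255, 206, 64, 22, 18, 21, 24, 21, 25, 30, 29, 37, 29, 27, 21, 17, 20, 21, 129, 255, 255, 255, 255, 255, 255, 255, 255, 255, 255, 255, 255, 255, 255, 255, 255, 255, 255, 255, 255]
```

The bar is 2.5 mm uphill of the tool centre by its edges (columns 307–324), so I'll correct and go down.

>>> {"name": "servo_tool", "arguments": {"moves": [[0, -0.1, 1, 0, 0.3], [0, -0.1, 2, 0, 0.3], [0, -0.1, 3, 0, 0.3], [0, -0.1, 3.8, 0, 0.3], [0, -0.1, 4.3, 0, 0.3], [0, -0.1, 4.55, 0, 0.3], [0, -0.1, 4.55, 0, 0.3], [0, -0.1, 4.55, 0, 1], [0, -0.1, 4.55, 0, 1], [0, -0.1, 4.55, 0, 1]]}}

```text
time: 14.98
tool_pos: [0.5876, -0.0215, 0.2011]
ee_rot: [3.141, -0.003, 0.147]
wrist_force: [-0.2, 0.6, 0.7]
width: 0.0488
finger_force: 0.0
```

>>> {"name": "servo_tool", "arguments": {"moves": [[0, 0, 0, 0, 1], [0, 0, 0, 0, 1], [0, 0, 0, 0, 1], [0, 0, 0, 0, 1], [0, 0, 0, 0, 1], [0, 0, 0, 0, 1], [0, 0, 0, 0, 1], [0, 0, 0, 0, 1]]}}

```text
time: 15.65
tool_pos: [0.5869, -0.0226, 0.1993]
ee_rot: [3.139, -0.0, 0.145]
wrist_force: [1.6, -4.6, -1.7]
width: 0.0135
finger_force: 30.0
```

```bash
python3 - <<'E'
from g import *
from bench import robot
from u import units
o=robot.get_obs();print(o["tool_pos"].round(4),np.degrees(o["ee_rot"]).round(2),o["wrist_force"].round(2),o["width"],o["finger_force"],o["time"])
for L in (.01,.055):print(L,units(o["tool_pos"]+L*G[2],8.5,o))
s=robot.snapshot("wrist");pickle.dump((o,s),open("w6.pkl","wb"))
E
```

```text
[ 0.5869 -0.0226  0.1993] [ 1.7987e+02 -1.0000e-02  8.3400e+00] [ 1.64 -4.59 -1.67] 0.0135397514125356 29.99984622001648 15.65
0.01 [ 0.    0.26 -0.31 -0.03]
0.055 [ 0.    1.42 -1.68 -0.03]
```

>>> {"name": "servo_tool", "arguments": {"moves": [[0, 0.13, -0.15, 0, 1], [0, 0.28, -0.33, 0, 1], [0, 0.45, -0.53, 0, 1], [0, 0.62, -0.74, 0, 1], [0, 0.79, -0.94, 0, 1], [0, 0.96, -1.14, 0, 1], [0, 1.12, -1.33, 0, 1], [0, 1.26, -1.5, 0, 1], [0, 1.36, -1.62, 0, 1], [0, 1.41, -1.68, 0, 1]]}}

```text
time: 16.53
tool_pos: [0.5918, -0.057, 0.2409]
ee_rot: [3.141, 0.001, 0.146]
wrist_force: [4.2, -1.4, -14.7]
width: 0.013
finger_force: 30.0
```

>>> {"name": "servo_tool", "arguments": {"moves": [[0, 0, 0, 0, 1], [0, 0, 0, 0, 1], [0, 0, 0, 0, 1], [0, 0, 0, 0, 1], [0, 0, 0, 0, 1], [0, 0, 0, 0, 1]]}}

```text
time: 17.03
tool_pos: [0.5917, -0.0564, 0.2403]
ee_rot: [3.141, 0.001, 0.146]
wrist_force: [4.4, -2.5, -14.7]
width: 0.0131
finger_force: 30.0
```

```bash
python3 - <<'E'
from g import *
from bench import robot
o0=pickle.load(open("w6.pkl","rb"))[0]
o=robot.get_obs();s=robot.snapshot("wrist");pickle.dump((o,s),open("w7.pkl","wb"))
print(o["tool_pos"].round(4),o["wrist_force"].round(2),o["width"],"gate disp mm",(G@(o["tool_pos"]-o0["tool_pos"])*1e3).round(1))
ip=B+G.T@np.array([.0063,-.0642,-.0034]);pp=B+G.T@np.array([.0055,-.0645,-.0588+.055])
p=proj(s,ip,o);print("index pred",p,"ptr pred",proj(s,pp,o),"dpx/10mm",proj(s,ip+.01*G[2],o)-p,"x",proj(s,ip+.01*G[0],o)-p)
h=cv2.cvtColor(s["image"],cv2.COLOR_BGR2HSV);x,y=map(int,p)
for r in range(y-18,y+26):
    print(r,"".join("B" if (12<=q[0]<=32 and q[1]>120) else ".:-=+*o#"[7-min(7,q[2]//32)] for q in h[r,max(0,x-60):x+40]))
print("x0",max(0,x-60))
E
```

```text
[ 0.5917 -0.0564  0.2403] [  4.36  -2.54 -14.72] 0.013143057365238632 gate disp mm [ 0.1  0.2 53.4]
index pred [246.71342369 160.99640654] ptr pred [247.62065311 160.36469351] dpx/10mm [9.47155199 0.67770977] x [-16.83057565   0.59318486]
142 ==============BBBBBBBBBBBBBBBBBBBBB+===========-::..::-...-=========================================
143 ==-===========BBBBBBBBBBBBBBBBBBBBB+==========:.........:-==========================================
144 ==============BBBBBBBBBBBBBBBBBBBBBB=========-..........-===========================================
145 ==============BBBBBBBBBBBBBBBBBBBBBB=========-..........-===========================================
146 ==============BBBBBBBBBBBBBBBBBBBBBB=========-.......:::-===========================================
147 ==============BBBBBBBBBBBBBBBBBBBBBB=========-:::::..---============================================
148 ==============BBBBBBBBBBBBBBBBBBBBBB==============-::-==============================================
149 ==============BBBBBBBBBBBBBBBBBBBBBB================================================================
150 ==============BBB
[... 3065 characters left out ...]
-------------------------=+++======----------------------:::...
180 ooooo*BBBBBBBBBBBBBBBBBB++++++++++==--------------------------=+++=+====--------------:-------::::::
181 o*ooooo*++========+++++++++**++++++==-------------------------=++++++===----------------:--:::::::::
182 *oooooo*++++=+==++++++++++++++++**++++===----------------------+++++==++=-------:--:-:-::-::::::::::
183 ooooooo*+++=+++=++++++++++++++++++++++++++====-----------------=+++++++++===-----::--::-:::::::-::::
184 ooooooo*+++++++++=+++++++++++++++++++++++++++++++====----------++++++++++++====--------:::::::---:::
185 *oooooo*+++++=++=+++++++++++++++++++++++++++++++++++++=========++++++++++++=======-:----::::::----::
x0 186
```

```bash
python3 - <<'E'
from g import *
W={i:pickle.load(open(f"w{i}.pkl","rb")) for i in (3,4,5)}
def t(n,*v):
    X,e=tri(*[(W[i][1],p,W[i][0]) for i,p in v]);print(n,(G@(X-B)*1e3).round(1),round(e*1e3,2))
t("ptr -x end 45",(4,(105.5,161.6)),(5,(145.8,192.5)))
t("ptr +x end 45",(4,(84.3,161.6)),(5,(153.3,207)))
t("ptr -x end 35 ",(3,(462.5,149.3)),(5,(145.8,192.5)))
t("ptr +x 35",(3,(454.8,149)),(5,(153.3,207)))
t("body top +x 45",(4,(24+108/6,135+205/6)),(3,(507,150.5)))
t("body bottom +x z", (4,(24+130/6,135+308/6)),(3,(498,160)))
E
```

```text
ptr -x end 45 [ -0.5 -61.6 -68.9] 3.57
ptr +x end 45 [ 10.7 -68.2 -51.3] 3.17
ptr -x end 35  [ 14.5 -66.4 -53.5] 3.33
ptr +x 35 [ -3.7 -63.7 -65.3] 2.9
body top +x 45 [ 37.4 -64.5   0.7] 0.14
body bottom +x z [ 36.9 -56.1  -5.7] 0.73
```

```bash
python3 - <<'E'
from g import *
W={i:pickle.load(open(f"w{i}.pkl","rb")) for i in (3,4,5)}
def t(n,*v):
    X,e=tri(*[(W[i][1],p,W[i][0]) for i,p in v]);print(n,(G@(X-B)*1e3).round(1),round(e*1e3,2))
a,b=(5,(153,207.3)),(5,(145.8,192.8))
t("-x 45",(4,(105.5,161.6)),a);t("+x 45",(4,(84.3,161.6)),b)
t("-x 35",(3,(462.5,149.3)),a);t("+x 35",(3,(454.8,149)),b)
t("-x 345",(3,(462.5,149.3)),(4,(105.5,161.6)),a);t("+x 345",(3,(454.8,149)),(4,(84.3,161.6)),b)
E
```

```text
-x 45 [ -0.9 -64.8 -59.3] 0.01
+x 45 [ 11.3 -65.1 -60. ] 0.08
-x 35 [ -1.  -64.8 -58.9] 0.38
+x 35 [ 11.3 -65.  -60. ] 0.06
-x 345 [ -0.9 -64.8 -58.8] 0.4
+x 345 [ 11.3 -65.1 -60. ] 0.12
```

The combined pointer and index estimates put the mark at about 55.3 mm. The gate is at 53.4 because the arm sagged slightly, so I'll trim up 1.9 mm and let the stones run.

>>> {"name": "servo_tool", "arguments": {"moves": [[0, 0.03, -0.03, 0, 1], [0, 0.05, -0.06, 0, 1], [0, 0.05, -0.06, 0, 1], [0, 0.05, -0.06, 0, 1], [0, 0.05, -0.06, 0, 1], [0, 0.05, -0.06, 0, 1], [0, 0.05, -0.06, 0, 1], [0, 0.05, -0.06, 0, 1], [0, 0.05, -0.06, 0, 1], [0, 0.05, -0.06, 0, 1]]}}

```text
time: 17.92
tool_pos: [0.5919, -0.0576, 0.2417]
ee_rot: [3.141, 0.001, 0.146]
wrist_force: [4.9, -2.5, -15.7]
width: 0.0128
finger_force: 30.0
```

```bash
cat > chk.py <<'E'
from g import *
from bench import robot
o0=pickle.load(open("w6.pkl","rb"))[0]
o=robot.get_obs();s=robot.snapshot("wrist");pickle.dump((o,s),open("w8.pkl","wb"))
print(o["time"],o["tool_pos"].round(4),o["wrist_force"].round(2),o["finger_force"],"gate disp mm",(G@(o["tool_pos"]-o0["tool_pos"])*1e3).round(1))
def stones(im):
    h=cv2.cvtColor(im,cv2.COLOR_BGR2HSV);m=cv2.inRange(h,(15,25,60),(40,110,255))
    m=cv2.morphologyEx(m,cv2.MORPH_OPEN,np.ones((3,3)));k,l,st,ce=cv2.connectedComponentsWithStats(m)
    return [(st[j][4].item(),ce[j].round().astype(int).tolist()) for j in range(1,k) if st[j][4]>15]
W2=pickle.load(open("w2.pkl","rb"))[1];print("before wrist",stones(W2["image"]));print("now wrist",stones(s["image"]))
z0=pickle.load(open("s0.pkl","rb"))[1]
L=B+.0*u
for n in ("scene","side"):
    q=robot.snapshot(n);pickle.dump(q,open(f"end_{n}.pkl","wb"));print(n,"before",stones(z0[n]["image"]),"\n now",stones(q["image"]))
    pc=np.array([.5891,-.0305,0]);print(" pan corners",[proj(q,pc+a*u+b*v+[0,0,.003]).round().astype(int).tolist() for a,b in ((.09,.06),(.09,-.06),(-.09,-.06),(-.09,.06))],"behind gate",proj(q,pc+.12*u+[0,0,.14]).round())
E
python3 chk.py
```

```text
17.9167 [ 0.5919 -0.0576  0.2417] [  4.88  -2.46 -15.73] 29.996909201145172 gate disp mm [ 0.1  0.2 55.3]
before wrist [(103, [471, 7]), (97, [458, 22]), (18, [325, 25]), (114, [454, 35]), (51, [446, 35]), (119, [440, 46]), (1108, [430, 90]), (17, [429, 58]), (180, [442, 120]), (223, [475, 121]), (234, [473, 132]), (4816, [109, 231]), (111, [42, 342])]
now wrist [(49, [383, 4]), (3952, [515, 63]), (469, [509, 114]), (479, [545, 126]), (130, [573, 121]), (37, [591, 128]), (69, [575, 132]), (872, [331, 194]), (104, [273, 225]), (441, [359, 237]), (55, [305, 236])]
scene before [(30, [141, 8]), (41, [637, 66]), (35, [139, 106]), (18, [162, 108]), (29, [602, 119]), (79, [361, 170]), (149, [347, 182]), (69, [359, 185]), (48, [354, 196]), (80, [598, 238]), (23, [616, 250]), (40, [625, 256]), (18, [622, 266]), (21, [637, 264]), (2924, [307, 377]), (19, [605, 375]), (30, [590, 377]), (18, [598, 388]), (18, [625, 419]), (26, [529, 422]), (18, [564, 466]), (23, [611, 475])] 
 now [(54, [143, 4]), (38, [637, 66]), (27, [172, 104]), (21, [147, 109]), (18, [158, 109]), (18, [602, 119]), (75, [328
[... 3858 characters left out ...]
 (36, [562, 164]), (17, [512, 165]), (23, [569, 165]), (42, [526, 171]), (33, [538, 173]), (30, [567, 172]), (31, [557, 175]), (16, [542, 182]), (26, [596, 184]), (25, [590, 190]), (18, [584, 193]), (99, [621, 198]), (19, [563, 202]), (26, [605, 210]), (51, [624, 211]), (21, [638, 214]), (21, [594, 221]), (30, [604, 221]), (94, [309, 267]), (103, [335, 283]), (22, [328, 280]), (90, [313, 287]), (2339, [453, 317]), (42, [45, 311]), (18, [581, 318]), (166, [32, 331]), (45, [431, 326]), (33, [430, 337]), (19, [635, 337]), (62, [456, 341]), (54, [427, 352]), (18, [614, 350]), (18, [468, 356]), (29, [616, 358])]
 pan corners [[274, 261], [322, 243], [363, 296], [311, 317]] behind gate [290. 197.]
```

>>> {"name": "servo_tool", "arguments": {"moves": [[0, 0, 0, 0, 1], [0, 0, 0, 0, 1], [0, 0, 0, 0, 1], [0, 0, 0, 0, 1], [0, 0, 0, 0, 1], [0, 0, 0, 0, 1], [0, 0, 0, 0, 1], [0, 0, 0, 0, 1], [0, 0, 0, 0, 1], [0, 0, 0, 0, 1]]}}

```text
time: 18.9
tool_pos: [0.5919, -0.0576, 0.2417]
ee_rot: [3.141, 0.001, 0.146]
wrist_force: [5.4, -2.0, -15.5]
width: 0.0128
finger_force: 30.0
```

```bash
python3 - <<'E'
from g import *
from bench import robot
o0=pickle.load(open("w6.pkl","rb"))[0]
o=robot.get_obs();s=robot.snapshot("wrist");D=robot.snapshot("side")
print(o["time"],o["wrist_force"].round(2),"disp",(G@(o["tool_pos"]-o0["tool_pos"])*1e3).round(1))
Lp=np.array([.582,.017,0])
def asc(sn,oo,f,xs,ys):
    m=np.array([[proj(sn,f(x,y),oo) for x in xs] for y in ys],np.float32)
    h=cv2.cvtColor(cv2.remap(sn["image"],m[...,0],m[...,1],cv2.INTER_LINEAR),cv2.COLOR_BGR2HSV)
    for r in h: print("".join("S" if 12<=q[0]<=45 and 25<=q[1]<=110 and q[2]>70 else ".:-=+*o#"[7-min(7,q[2]//32)] for q in r))
print("wrist chute floor (cols x 0..160mm uphill, rows y)");asc(s,o,lambda x,y:Lp+x*u+y*v+[0,0,.098+x*.839],np.arange(0,.16,.004),np.arange(-.036,.037,.005))
print("side pan floor cols x -140..45");asc(D,None,lambda x,y:Lp+x*u+y*v+[0,0,.012],np.arange(-.14,.05,.004),np.arange(-.06,.061,.006))
print("wrist pan floor");asc(s,o,lambda x,y:Lp+x*u+y*v+[0,0,.012],np.arange(-.14,.05,.004),np.arange(-.06,.061,.006))
E
```

```text
18.9 [  5.43  -2.03 -15.52] disp [ 0.1  0.2 55.3]
wrist chute floor (cols x 0..160mm uphill, rows y)
++++++=*oo++ooooooo------------#########
+++====-+o++*******------------#########
+++-----+*==:::::::------------#########
-====+.............:::::::::::::########
-==+++.......:::::::::::::::::::########
=*++++............::::::::::::::########
++++++.........:.:::::::::::::::########
++++++.......:.:::::::::::::::::########
++++++::::::::::::::::::::::::::########
++++++:...............:.:::.:::::#######
++++++=.:::::::::::::::::::::::::#######
++++++=::::::::::::::::::::::::::#######
++++=+=::::::::::--:::::-::::--=:#######
++++++==================+++++++++#######
++++++**ooo**********************#######
side pan floor cols x -140..45
*********+**************************************
*********++*************************************
*********++++++++++++++++++++++++++++++++++*****
*********++++++++++++++++++++++++++++++++++*****
*********+*SS*S***+++++++++++++++++++++++++*****
******o**++SSSSSSSSS+++++++++++++++++++++++*****
ooooooo**++S*SSSSSSSS++++++++++++++++++++++*****
###o##o**+
[... 1020 characters left out ...]
=+*o++++++++++
+*-:::..SSSSSSSSSSSS:::-:-----+++++++o++++++==+=
+*-::-SSSSSSSSSSSSS::---------+=====+o+===++----
**--:...+SS.-=SSSS-::.:-:-=+**++++++*o---=======
**-.........::-:-+--==**++++++++++++*o---====+*+
**-..........:-++++++++++++++++++++*oo--=**+++++
+*-..........-+===+++++++++++++S****oo*+++++++++
+*----:-.....:++===+++++++==SSSSoo**oo++++++++++
+*SSSSSS.....:++=++++=...:--=SS:oooooo*+++++++++
+*SSSSSS.....:++=+++S.....-::.::oooooo++++++++++
+*SSSSSS.....:++=+++S...........oooooo++++++++++
+*SSSSS+.....#o*++*#o...........oooooo*+++++++++
+*-::::.....+########:..........ooo*oo*+++++++++
+*+=====++==o########==-==-==:=+oooooo++++++++++
+*++++++++++o########++++++++++*oooooo++++++++++
```

```bash
python3 -c "
from bench import robot
print(robot.close_job())"
```

```text
the job is handed in; nothing more can be done
None
```

I handed the job in at 18.9 s: the pan stands released under the lip, the chute behind the gate shows empty with the stones in the pan (I could not count all five separately), and the gate is held drawn 55.3 mm, which I measured as the rider mark to about 1 mm.

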